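Count out lid knobs over the tilting tray and start the shaker

ROBOT

A 6-joint arm with a two-finger parallel gripper is mounted at the origin on the work surface. World frame = base frame: x ahead of the robot, y to its left, z up, the work surface at z = 0. Lengths are in m, angles in rad, forces in N, time in s.
With the tool pointing down it reaches from about 0.35 to 0.8 m from the base axis. Payload 7.3 kg.
Tool frame: the origin (TCP) lies between the finger pads; the fingertips stand 25 mm ahead of it and the grasp point (between the pads) lies 6 mm ahead of it (r.tip_extent is the distance from the TCP to the fingertips, in m); z points along the fingers, y is the line along which they close (so a half turn about z gives the same grasp; the last joint's range is limited). The gripper opens to 85 mm and grips with 20 to 120 N. Pads are 22 mm wide; open, the fingers measure 114 mm over their backs; the gripper's body (76 mm by 85 mm) begins 54 mm behind the grasp point. The pads swing forward as they close: fully open they stand 13 mm farther back than shut.
Start: joints at [0.98, 0.342, 1.524, -0, 1.275, -0.146], TCP at [0.226, 0.474, 0.23] pointing down, gripper open.
Joint ranges: [-2.53, 2.53], [-0.77, 2.02], [0.04, 2.7], [-1, 4.14], [0.28, 2.66], [-3.11, 3.11]. Speed limits (rad/s): [2.57, 2.57, 3.14, 3.14, 3.14, 3.14].

INTERFACE

Orientations are given as a unit quaternion [x, y, z, w].
In Python, from workcell import r, command_gripper, optics gives the robot as it stands. The module is installed in compiled form; this text tells all that it offers. Calls block until the motion is done:
- r.reach(position, orientation): joint-space move of the TCP to a pose.
- r.move_straight(position, orientation=None, speed=0.15, max_force=None): straight line of the TCP; orientation=None keeps the orientation; speed is the mean speed in m/s. With max_force (N) it stops when the force on the tool has changed by that much, and returns True; else False.
- r.movej(angles): joint-space move.
- command_gripper(opening, force=None): finger opening in m; force is the grip in N (None keeps the last); returns when the fingers have stopped.
- r.hold(seconds).
- r.solve_ik(position, orientation): joint angles nearest the present ones, or None.
- r.read_state(): the state.
- optics.get_image(name): name is "scene" or "side" or "wrist"; returns (picture, depth): 400x640x3 uint8, red, green, blue; 400x640 float32, m along the optical axis (not along the pixel's ray), 0 where there is no reading.
- optics.camera_model(name): a dict with "K" (3x3 intrinsics, pixels), "R" (3x3) and "t" (3): a world point X has camera coordinates R X + t; the wrist camera has in their place "tool_from_camera" (4x4, takes a point from camera to tool coordinates, whose origin is the TCP and whose axes are the flange's). Camera axes: x right, y down, z forward; pixel columns grow to the right and rows downward; lengths in m; the calibration is good to about 2 mm. A picture is of the moment at which its call begins: read the wrist's pose just before it. camera_model takes no time and is no camera call.
A pose or a line that the arm cannot do raises r.PlanningError and nothing moves.
- r.finish_job(): hands the job in; it is judged then, once.
The state is a dict: "time_s": time; "joint_positions": joint angles; "dq": joint speeds; "tau": joint torques, N m; "eef_pos": TCP position; "eef_rot": TCP orientation; "contact_force": force on the tool from outside, world axes, zero at the start; "torque": the same for the moment, N m; "grip_width": finger opening in m; "grip_force": force on a finger pad.
Only numpy, scipy, OpenCV 4.12 (cv2) and the standard library are available. Lean on these libraries where they do the work, as an engineer would, in place of code of your own. Each camera call takes 0.05 s, during which the arm holds its last target. There are 200 camera calls.

TASK

Set every loose red-banded white knob from the bench in the front row of the level counting tray, stand the catch cup under the tray's front edge, then lift the tray by its red rear handle just far enough that the front row slides off into the cup while the black stock knobs stay behind the raised lip. Let the tray down level again, stand the cup with all the knobs in it upright, square and central on the shaker's rubber plate, and only then turn the shaker's lever to the green mark at 40 degrees. Leave the other things on the bench where they are; any knob that misses the cup is picked up and put into it.

Things in the scene. Friction and masses are not known exactly. Their poses are not given: they have to be found in the camera images.
- stand: Grey fixed base of the counting tray; place and yaw (10 degrees either way) vary. Origin on the bench below the middle of the tray's front edge (hinge line); x to the tray's rear (away from robot), y along the edge, z up. Base plate and two cheeks, up to 58 mm high, stand under the tray from x = 20 to 135 mm, |y| to 95 mm; in front of that the bench below the edge is free.
- tray (a joint): Tray tilt, rad: 0 = level on its stop, to 1.1 as the rear is lifted, hinge along y through the stand's (0, 0, 62 mm). 0.5 kg, damped; sinks back to level in about 1 s when let go. Knobs on the polished floor start to slide at 12 to 21 degrees; 30 to 35 empties the front row. Stock stays behind the lip to at least 50 degrees if moved gently.
- tray_edge (a point): Middle of the tray's open front edge, on its floor: 67 mm over the bench, 5 mm above the hinge. Tilts with the tray: x to the rear, z up. Front row floor: x 0 to 40 mm, |y| to 74; blue side walls outside that, 20 mm above floor. Yellow raised lip: x 40 to 64, 6 high. Stock pocket: x 64 to 114. Blue rear wall: x 114 to 120, 25 high.
- tray_handle (a point): Point to hold on the tray's red handle, an upright tab behind the rear wall: 10 mm thick along the tray's y, 54 mm long along x (x = 120 to 174 mm from the front edge), its top 13 mm above this point. The point lies 154 mm behind and 42 mm above the hinge, 104 mm over the bench when the tray is level. Axes as tray_edge, tilting with the tray.
- cup: Catch cup: white open box 76 (x) by 176 (y) mm, 0.22 kg, origin at the centre of its underside, z up. Low walls 4 thick, 45 high at +x and both ends; the orange -x wall, 12 thick, 85 high, is its grip. Floor 4 thick; inside x -26 to +34, |y| to 84. Standing with the low +x wall under the tray's edge, orange wall away, centre 30 mm in front of the edge, it catches the row.
- cup_grip (a point): Middle of the top of the cup's orange wall, 32 mm from the cup's centre on its -x side, 85 mm above its underside; the wall is 12 mm thick along the cup's x. Same axes as the cup.
- shaker: White bench shaker, fixed; its place and yaw (about 10 degrees either way) vary. 250 mm (x from -175 to +75 mm) by 250 mm by 60 mm high; origin on the bench below the centre of its plate, x away from the robot.
- plate (a point): Centre of the top of the shaker's black rubber plate, 116 mm (x) by 216 mm (y), 70 mm over the bench. Axes as the shaker. The cup belongs centred here, its long side along the plate's y.
- lever (a joint): Shaker's speed lever, rad, about the vertical: 0 = red stop mark (arm along the shaker's +y), growing anticlockwise from above to 1.5 (arm towards the robot); ticks every 20 degrees, a longer green one at 40 degrees (0.698). Stays where left (about 1 N at the knob). Starts between 0.02 and 0.35.
- lever_pivot (a point): The lever's pivot on the shaker's top, at the shaker's (-100, -20, 60) mm. Axes as the shaker.
- lever_knob (a point): Top of the lever's upright black knob, 16 mm across and 47 mm tall, 55 mm out from the pivot, top about 116 mm over the bench.
- knob1: White porcelain lid knob with a red band, a squat drum 30 mm across and 22 mm high, 30 g, loose on the bench. Origin at the centre of its underside, z up when it stands. May be absent (None from the start).
- knob2: White porcelain lid knob with a red band, a squat drum 30 mm across and 22 mm high, 30 g, loose on the bench. Origin at the centre of its underside, z up when it stands. May be absent (None from the start).
- knob3: White porcelain lid knob with a red band, a squat drum 30 mm across and 22 mm high, 30 g, loose on the bench. Origin at the centre of its underside, z up when it stands. May be absent (None from the start).
- knob4: White porcelain lid knob with a red band, a squat drum 30 mm across and 22 mm high, 30 g, loose on the bench. Origin at the centre of its underside, z up when it stands. May be absent (None from the start).
- stock1: Black stock knob, same size (30 by 22 mm), in the pocket behind the tray's lip; it must stay in there. Origin at the centre of its underside.
- stock2: Black stock knob, same size (30 by 22 mm), in the pocket behind the tray's lip; it must stay in there. Origin at the centre of its underside.
- stock3: Black stock knob, same size (30 by 22 mm), in the pocket behind the tray's lip; it must stay in there. Origin at the centre of its underside.
- tape: Bystander: roll of black tape, 90 mm across, 24 mm high, lying flat. Leave alone.
- jar: Bystander: small glass jar with blue cap, 44 mm across, 50 mm high. Leave alone.
- brush: Bystander: brush lying on the bench. Leave alone.
- bottle: Bystander: amber bottle, 52 mm across, 120 mm high. Leave alone.
- spatula: Bystander: spatula lying on the bench. Leave alone.
- can: Bystander: can with yellow label, 66 mm across, 90 mm high. Leave alone.

How it is judged:
By the outcome, as a careful person would: the job done as asked, in the order asked, and still so for the second after the job is handed in, with the robot touching nothing.
Of knob1, knob2, knob3, knob4 only 2 to 4 are there at a start; the rules pass over those that are not, and their reading is None.
At some moment in a run one of knob1, knob2, knob3, knob4 may be knocked a few centimetres aside while the robot is not near it.
Once in a run the grip may slacken for a moment while it holds something.
It also fails if it takes over 210 s, if anything falls off the work surface, if the arm or the gripper's body presses on something with over 40 N, if the wrist force passes 120 N, or if a joint passes its speed limit or range.

## Working session

There is one attempt and no reset: what is moved stays moved. The work goes in short steps, each a Python script; the robot and the scene stay as the last script left them, time stands still between calls to the robot, and variables do not carry over. Pictures are saved under pics/ and viewed, at most 18 in all, crops included, and the job is handed in when it is done.

```bash
ls; mkdir -p pics; python3 - <<'E'
from workcell import r,optics
import cv2,numpy as np
s=r.read_state();print(s['time_s'],s['eef_pos'],s['eef_rot'])
for n in("scene","side","wrist"):
    p,d=optics.get_image(n);cv2.imwrite(f'pics/{n}0.png',p[:,:,::-1]);np.savez(f'{n}0.npz',p=p,d=d)
    m=optics.camera_model(n);print(n,{k:np.round(v,4).tolist() for k,v in m.items()})
E
```

```text
pics
0.0 [0.22566127 0.47358704 0.22951427] [ 2.20574645e-01  9.75369797e-01 -7.16212101e-04 -2.69971082e-04]
scene {'K': [[474.5172, 0.0, 318.2004], [0.0, 474.5172, 198.6132], [0.0, 0.0, 1.0]], 'R': [[0.1235, 0.9923, 0.0028], [0.7329, -0.0893, -0.6744], [-0.669, 0.0854, -0.7384]], 't': [-0.0427, -0.3597, 2.1828]}
side {'K': [[384.9099, 0.0, 314.5401], [0.0, 384.9099, 204.0799], [0.0, 0.0, 1.0]], 'R': [[0.9971, -0.0764, 0.0021], [-0.0446, -0.6044, -0.7954], [0.062, 0.793, -0.6061]], 't': [-0.5986, 0.104, 1.4711]}
wrist {'K': [[355.9188, 0.0, 321.6349], [0.0, 355.9188, 199.3878], [0.0, 0.0, 1.0]], 'tool_from_camera': [[-0.001, -0.9535, -0.3013, 0.0779], [1.0, -0.0008, -0.0007, 0.0006], [0.0004, -0.3013, 0.9535, -0.144], [0.0, 0.0, 0.0, 1.0]]}
```

View pics/scene0.png

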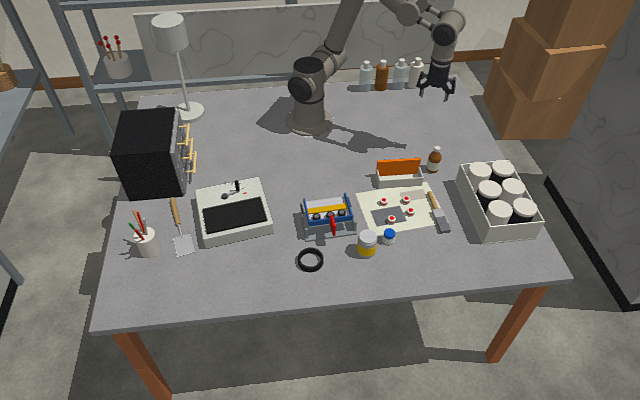

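View pics/side0.png

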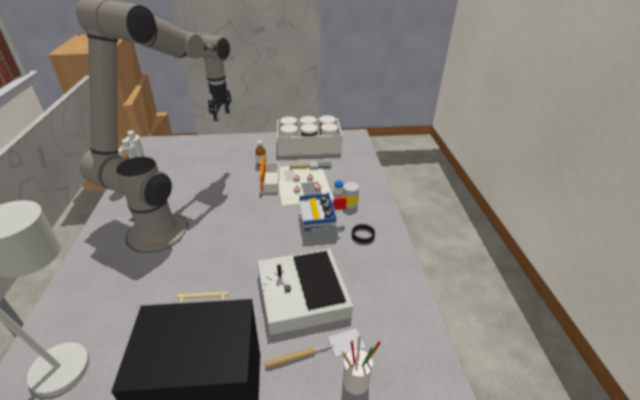

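The scene view shows four knobs on the mat near (384,201), (406,199), (410,212) and (391,219). The cup is at (399,172), the tray at (328,212) with its red handle at (333,225), and the shaker at (233,212) with its lever at (237,187). I'll get rough positions from depth, then look closer with the wrist camera.

```bash
cat > h.py <<'E'
from workcell import r,command_gripper,optics
import cv2,numpy as np
from scipy.spatial.transform import Rotation as Ro
def quat(yaw):
    "tool down; tool x axis at angle yaw in world (tool y = closing line at yaw-90)"
    c,s=np.cos(yaw),np.sin(yaw)
    return Ro.from_matrix(np.array([[c,s,0],[s,-c,0],[0,0,-1.]])).as_quat()
def snap(n,save=None):
    s=r.read_state();p,d=optics.get_image(n);m=optics.camera_model(n);K=m['K']
    if n=='wrist':
        T=np.eye(4);T[:3,:3]=Ro.from_quat(s['eef_rot']).as_matrix();T[:3,3]=s['eef_pos'];T=T@m['tool_from_camera'];A,c=T[:3,:3],T[:3,3]
    else: A=np.array(m['R']).T;c=-A@np.array(m['t'])
    if save: cv2.imwrite(f'pics/{save}.png',p[:,:,::-1]);np.savez(f'{save}.npz',p=p,d=d,K=K,A=A,c=c)
    return dict(p=p,d=d,K=np.array(K),A=A,c=c)
def load(f): return dict(np.load(f+'.npz'))
def rays(v,uv):
    uv=np.atleast_2d(uv).astype(float);k=v['K']
    return np.c_[(uv[:,0]-k[0,2])/k[0,0],(uv[:,1]-k[1,2])/k[1,1],np.ones(len(uv))]@v['A'].T
def onz(v,uv,z):
    g=rays(v,uv);return v['c']+g*((z-v['c'][2])/g[:,2])[:,None]
def cloud(v):
    h,w=v['d'].shape;u,y=np.meshgrid(np.arange(w),np.arange(h))
    return (v['c']+rays(v,np.c_[u.ravel(),y.ravel()])*v['d'].reshape(-1,1)).reshape(h,w,3)
def mask(v,name):
    H=cv2.cvtColor(v['p'],cv2.COLOR_RGB2HSV).astype(int);h,s,x=H[...,0],H[...,1],H[...,2]
    return {'red':((h<6)|(h>172))&(s>120)&(x>70),'orange':(h>=6)&(h<16)&(s>180)&(x>120),'yellow':(h>18)&(h<32)&(s>140)&(x>120),
     'blue':(h>100)&(h<125)&(s>120)&(x>60),'green':(h>40)&(h<85)&(s>90)&(x>60),'black':(x<45)}[name]
def blobs(m,amin=8):
    n,l,st,c=cv2.connectedComponentsWithStats(m.astype(np.uint8));return [(l==i,st[i],c[i]) for i in range(1,n) if st[i,4]>=amin]
E
python3 - <<'E'
from h import *
v=snap('scene','s1');C=cloud(v)
for n,u,w in [('k',384,201),('k',406,199),('k',410,212),('k',391,219),('orange',399,165),('traylip',328,208),('handle',333,226),('plate',235,214),('lever',237,184),('bottle',434,155),('can',367,237),('jar',390,233),('tape',300,260),('brush',433,200),('spat',176,215),('shaker l',197,190),('shaker r',262,182)]:print(n,np.round(C[w,u],3))
# survey
try:
    r.reach([0.5,0.12,0.40],quat(0));print(r.read_state()['time_s']);snap('wrist','w1')
except Exception as e: print(e)
E
```

```text
k [0.554 0.227 0.025]
k [0.548 0.316 0.019]
k [0.617 0.313 0.022]
k [0.644 0.234 0.023]
orange [0.399 0.319 0.058]
traylip [0.605 0.003 0.074]
handle [0.722 0.004 0.113]
plate [ 0.592 -0.332  0.073]
lever [ 0.472 -0.32   0.103]
bottle [0.392 0.46  0.09 ]
can [0.765 0.115 0.09 ]
jar [0.725 0.209 0.047]
tape [ 0.789 -0.118  0.028]
brush [0.568 0.417 0.021]
spat [ 0.524 -0.557  0.019]
shaker l [ 0.446 -0.475  0.063]
shaker r [ 0.372 -0.232  0.001]
1.95
```

View pics/w1.png

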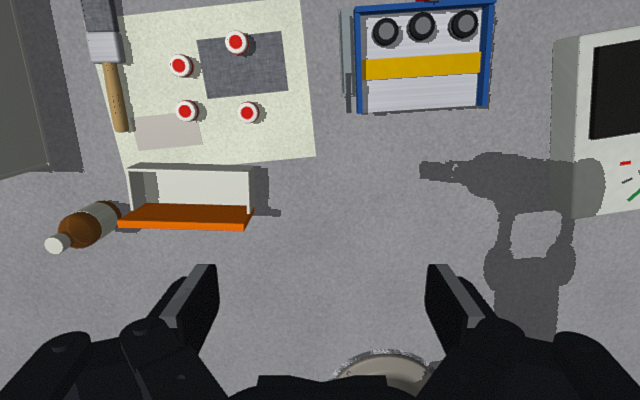

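The overhead wrist view is clear. It shows knobs at (181,66), (236,42), (188,111) and (248,113). The cup has its orange wall toward the robot at (185,217), the tray lip is at (423,66), and the front edge is at about y=110. Next I'll measure the tray, cup and knobs, and look at the shaker.

```bash
cat >> h.py <<'E'
def rect(P):
    "centre, long-side direction angle (near +y), sizes of xy points"
    (c,(w,h),a)=cv2.minAreaRect((np.asarray(P)[:,:2]*1000).astype(np.float32))
    if w<h: a+=90;w,h=h,w
    a=(a+180)%180   # direction of long side, about 90
    return np.array(c)/1000,np.radians(a-90),(w,h)
def lay(v,name,z0,z1,box=None):
    C=cloud(v);m=mask(v,name)&(C[...,2]>z0)&(C[...,2]<z1)&(v['d']>0)
    if box: m&=(C[...,0]>box[0])&(C[...,0]<box[1])&(C[...,1]>box[2])&(C[...,1]<box[3])
    b=max(blobs(m),key=lambda t:t[1][4]);return b[0],C[b[0]]
def knobs(v,ztop=.022):
    out=[]
    C=cloud(v)
    for b,st,c in blobs(mask(v,'red'),20):
        p=onz(v,c,ztop)[0];h=np.median(C[b][:,2]);e=max(st[2],st[3])/min(st[2],st[3])
        out.append((np.round(p,4),round(float(h),3),int(st[4]),round(e,2)))
    return out
def frame(c,yaw,off): # local offset ->world xy
    k,s=np.cos(yaw),np.sin(yaw);return np.array([c[0]+k*off[0]-s*off[1],c[1]+s*off[0]+k*off[1]])
E
python3 - <<'E'
from h import *
v=load('w1')
for k in knobs(v):print('knob',k)
def show(t,v,n,z0,z1,z,box=None):
    b,P=lay(v,n,z0,z1,box)
    ys,xs=np.nonzero(b);Q=onz(v,np.c_[xs,ys],z);print(t,'depth',rect(P),np.round(np.median(P[:,2]),4),'plane',rect(Q))
show('lip',v,'yellow',.06,.085,.073)
show('cup',v,'orange',.078,.095,.085)
r.reach([0.45,-0.30,0.40],quat(0));w=snap('wrist','w2')
show('plate',w,'black',.06,.08,.070,(.45,.75,-.5,-.15))
r.reach([0.50,-0.02,0.33],quat(0));w=snap('wrist','w3')
show('lip',w,'yellow',.06,.085,.073)
r.reach([0.34,0.28,0.33],quat(0));w=snap('wrist','w4')
show('cup',w,'orange',.078,.095,.085)
for k in knobs(w):print('knob',k)
print(r.read_state()['time_s'])
E
```

```text
knob (array([0.6345, 0.2382, 0.022 ]), 0.023, 142, np.float64(1.08))
knob (array([0.6275, 0.2257, 0.022 ]), 0.012, 28, np.float64(1.46))
knob (array([0.6047, 0.3184, 0.022 ]), 0.023, 131, np.float64(1.0))
knob (array([0.5998, 0.3019, 0.022 ]), 0.012, 23, np.float64(2.83))
knob (array([0.5435, 0.3169, 0.022 ]), 0.023, 118, np.float64(1.08))
knob (array([0.542 , 0.2996, 0.022 ]), 0.012, 21, np.float64(2.8))
knob (array([0.5413, 0.2286, 0.022 ]), 0.023, 117, np.float64(1.0))
knob (array([ 0.4689, -0.3307,  0.022 ]), 0.062, 34, np.float64(2.75))
lip depth (array([ 0.60137183, -0.00379323]), np.float64(0.05802565291043259), (141.2349395751953, 24.15987205505371)) 0.0734 plane (array([ 0.60134058, -0.00369745]), np.float64(0.060624402952834736), (140.86569213867188, 23.767057418823242))
cup depth (array([0.39373111, 0.31795096]), np.float64(-0.02799608148529448), (175.48374938964844, 11.371596336364746)) 0.0851 plane (array([0.39423495, 0.31722772]), np.float64(-0.027613784710813605), (174.24171447753906, 11.53467082977295))
plate depth (array([ 0.58551831, -0.33588168]), np.float64(0.16539738384359326), (214.36143493652344, 114.77073669433594)) 0.0704 plane (array([ 0.58537701, -0.33582181]), np.float64(0.165375246317032), (214.07766723632812, 114.50704956054688))
lip depth (array([ 0.60137042, -0.00308656]), np.float64(0.0628928461186614), (141.19586181640625, 23.96613311767578)) 0.0734 plane (array([ 0.60132434, -0.00285639]), np.float64(0.0616675964413324), (141.4495849609375, 24.02349090576172))
cup depth (array([0.39310083, 0.31655118]), np.float64(-0.02822271649406022), (174.74925231933594, 11.520063400268555)) 0.0852 plane (array([0.39325754, 0.31680176]), np.float64(-0.02841486356670944), (174.5901641845703, 11.78368091583252))
6.1167
```

View pics/w2.png

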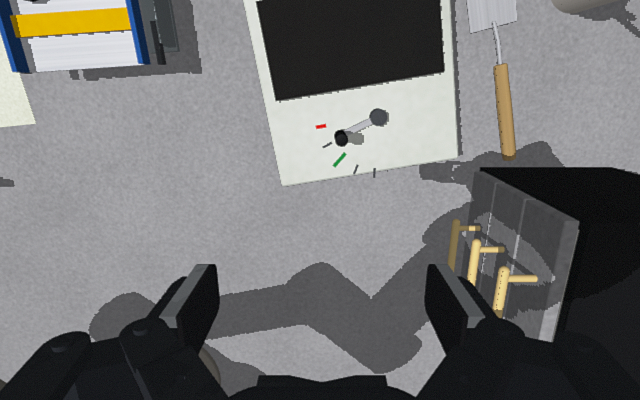

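The plate, lever (at about 20°, between the red and green marks) and tray are clear. I'll start on the knobs with one pick, checking as I go.

```bash
cat >> h.py <<'E'
TY=.062;LIP=np.array([.6013,-.003]);EDGE=frame(LIP,TY,(-.052,0))
PY=.1654;PL=np.array([.5855,-.3358])
QK=quat(TY+np.pi/2)
def seen(v,zt,near=None):
    "upright knobs with red top at height about zt"
    return [k[0] for k in knobs(v,zt) if abs(k[1]-zt)<.005 and k[2]>40]
def pick(p,zb=0.,q=QK):
    r.reach([p[0],p[1],.16+zb],q);command_gripper(.056,40)
    v=snap('wrist');k=seen(v,.022+zb)
    if not k: print('not seen');return False
    b=min(k,key=lambda a:np.hypot(*(a[:2]-p[:2])));print('at',b,end=' ')
    if np.hypot(*(b[:2]-p[:2]))>.1: return False
    r.reach([b[0],b[1],.09+zb],q);r.move_straight([b[0],b[1],.033+zb],speed=.12,max_force=15)
    command_gripper(.02,40);r.move_straight([b[0],b[1],.16+zb],speed=.3)
    w=r.read_state();print('grip',w['grip_width'],w['grip_force']);return w['grip_width']>.025
def place(yl,xl=.016):
    t=frame(EDGE,TY,(xl,yl))
    r.reach([t[0],t[1],.17],QK);print('w',r.read_state()['grip_width'],end=' ')
    r.move_straight([t[0],t[1],.125],speed=.2);h=r.move_straight([t[0],t[1],.1005],speed=.05,max_force=6)
    print('hit',h,r.read_state()['eef_pos'][2]);command_gripper(.05);r.move_straight([t[0],t[1],.17],speed=.25)
E
python3 - <<'E'
from h import *
print(EDGE)
if pick(np.array([.5413,.2286])): place(-.054)
v=snap('wrist','w5');print(seen(v,.089),r.read_state()['time_s'])
E
```

```text
[ 0.54939991 -0.00622193]
at [0.5412 0.2284 0.022 ] grip 0.020002039285971423 0.0
[] 10.2833
```

View pics/w5.png

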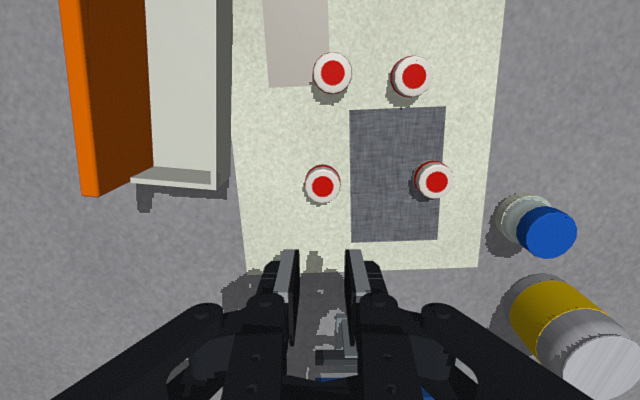

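The knobs are all still upright: the target is at (322,185) and the other three haven't moved, so the fingers closed above it. I'll check the descent depth.

```bash
python3 - <<'E'
from h import *
v=snap('wrist');k=seen(v,.022);print(k, r.tip_extent)
b=min(k,key=lambda a:np.hypot(a[0]-.5413,a[1]-.2286))
command_gripper(.056,40)
r.move_straight([b[0],b[1],.09],speed=.2)
f0=r.read_state()['contact_force'];h=r.move_straight([b[0],b[1],.033],speed=.08,max_force=15);s=r.read_state();print(h,s['eef_pos'],s['contact_force']-f0)
command_gripper(.02,40);s=r.read_state();print(s['grip_width'],s['grip_force'],s['time_s']);snap('wrist','w6')
E
```

```text
[array([0.5433, 0.3169, 0.022 ]), array([0.6046, 0.3182, 0.022 ]), array([0.6345, 0.2379, 0.022 ]), array([0.5412, 0.2284, 0.022 ])] 0.025
False [0.54157338 0.22852394 0.03344154] [-0.08457298  0.48054051 -0.01520057]
0.020387021327373193 0.0 12.5583
```

View pics/w6.png

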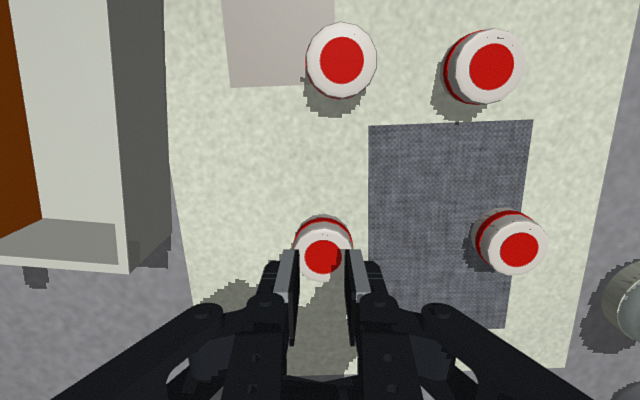

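The fingers (tips near (285,255) and (355,255)) look like they're over the knob's top at (322,257). I'll read their true height from depth.

```bash
python3 - <<'E'
from h import *
v=load('w6');C=cloud(v)
for u,w in [(285,254),(292,258),(297,262),(350,258),(355,254),(362,265),(322,257),(322,285),(300,240)]:print(u,w,v['p'][w,u],np.round(C[w,u],4))
b=max([x for x in blobs(mask(v,'red'),20)],key=lambda t:-abs(t[2][0]-322)-abs(t[2][1]-257));print(b[1],b[2])
s=r.read_state();print(s['eef_pos'],Ro.from_quat(s['eef_rot']).as_matrix().round(3).tolist(),s['grip_width'],s['grip_force'])
E
```

```text
285 254 [ 98 103 105] [0.5248 0.2391 0.0429]
292 258 [103 106 108] [0.528  0.2394 0.0467]
297 262 [11 10 13] [0.5301 0.2378 0.0469]
350 258 [58 59 61] [0.5515 0.2405 0.0461]
355 254 [ 98 102 104] [0.5538 0.2411 0.0435]
362 265 [ 99 102 105] [0.5554 0.242  0.0544]
322 257 [181  21  15] [0.5408 0.229  0.0238]
322 285 [134 136 126] [0.5426 0.2008 0.0019]
300 240 [208 203 195] [0.5299 0.2363 0.0217]
[305 240  37  34 990] [322.79393939 256.57373737]
[0.54124042 0.22841073 0.03311361] [[-0.062, 0.998, 0.0], [0.998, 0.062, 0.0], [0.0, 0.0, -1.0]] 0.01979013575827095 0.0
```

```bash
python3 - <<'E'
from h import *
v=load('w6');C=cloud(v)
cv2.imwrite('pics/c6.png',cv2.resize(v['p'][200:380,220:420,::-1],None,fx=3,fy=3,interpolation=cv2.INTER_NEAREST))
for u in (280,285,290,295):
    print(u,[tuple(np.round(C[w,u,1:],3).tolist()) for w in range(236,275,4)])
E
```

```text
280 [(0.229, 0.001), (0.227, 0.002), (0.224, 0.001), (0.222, 0.001), (0.219, 0.001), (0.217, 0.0), (0.214, 0.001), (0.239, 0.052), (0.24, 0.056), (0.239, 0.059)]
285 [(0.229, 0.001), (0.227, 0.001), (0.225, 0.002), (0.222, 0.001), (0.239, 0.041), (0.239, 0.045), (0.239, 0.049), (0.239, 0.052), (0.239, 0.055), (0.239, 0.058)]
290 [(0.229, 0.001), (0.226, 0.001), (0.224, 0.001), (0.306, 0.177), (0.24, 0.042), (0.239, 0.045), (0.239, 0.048), (0.239, 0.052), (0.24, 0.056), (0.239, 0.058)]
295 [(0.234, 0.011), (0.232, 0.013), (0.234, 0.021), (0.232, 0.021), (0.24, 0.042), (0.239, 0.045), (0.24, 0.05), (0.24, 0.053), (0.239, 0.055), (0.239, 0.058)]
```

View pics/c6.png

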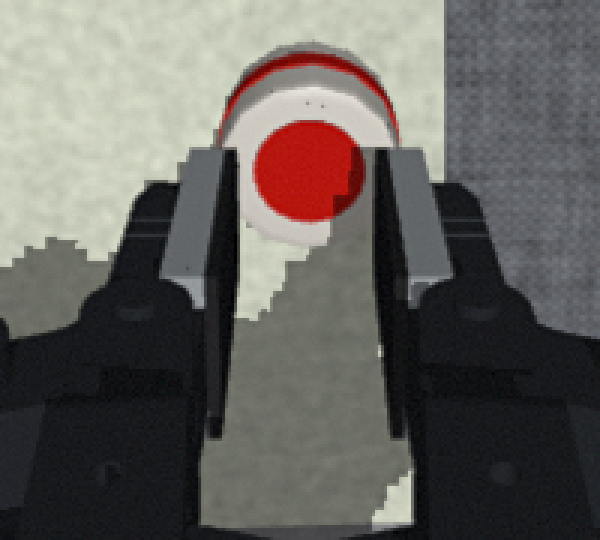

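The crop shows the fingertips ending at z≈0.039 while the TCP is at 0.033. So the tips are about 31 mm higher than the stated tip extent implies, and this close-up outweighs that figure. I'll open and go down further under a force guard.

```bash
python3 - <<'E'
from h import *
p=r.read_state()['eef_pos']
command_gripper(.056,40)
h=r.move_straight([p[0],p[1],.004],speed=.05,max_force=6);s=r.read_state();print(h,s['eef_pos'],s['contact_force'])
v=snap('wrist','w7');C=cloud(v);b=v['d'][100:,:]
for u in (240,250,255,260,265,270,275,280):
    z=[(w,round(float(C[w,u,2]),3)) for w in range(215,275) if .004<C[w,u,2]<.1][:1];print(u,z,end=' ')
command_gripper(.02,40);s=r.read_state();print(s['grip_width'],s['grip_force'],s['eef_pos'])
E
```

```text
False [0.54135799 0.22843527 0.00399509] [-0.45726183  0.25466625  0.54735892]
240 [(254, 0.015)] 250 [(254, 0.013)] 255 [(254, 0.012)] 260 [] 265 [] 270 [] 275 [] 280 [] 0.02810211299757804 39.5620733499527 [0.54156336 0.22852213 0.00455993]
```

The grip is good at TCP z=0.004 (width 28 mm, force 40 N), so I'll apply a −29 mm z correction from here on. I'll place this knob and do the others.

```bash
sed -i 's/\.033+zb\],speed=.12,max_force=15/.004+zb],speed=.08,max_force=8/; s/\.1005\],speed/.0715],speed/; s/t\[1\],\.125\]/t[1],.095]/; s/t\[1\],\.17\]/t[1],.15]/g; s/\.09+zb/.06+zb/' h.py
python3 - <<'E'
from h import *
p=r.read_state()['eef_pos'];r.move_straight([p[0],p[1],.16],speed=.3);place(-.054)
v=snap('wrist');print(seen(v,.089))
for k,y in zip([(.6345,.238),(.5433,.317)],(-.018,.018)):
    if pick(np.array(k)):place(y)
    else: break
v=snap('wrist','w8');print('tray',seen(v,.089),'bench',seen(v,.022),r.read_state()['time_s'])
E
```

```text
w 0.02834442117156354 hit True 0.07153111417262872
[array([ 0.5678, -0.0591,  0.089 ])]
at [0.6341 0.238  0.022 ] grip 0.028442156930807327 39.46779191493988
w 0.028264097387940248 hit True 0.07187564426571014
at [0.5432 0.3167 0.022 ] grip 0.028077614762538342 39.46631669998169
w 0.028197823154211897 hit True 0.07180164609121513
tray [array([0.5634, 0.0126, 0.089 ]), array([ 0.5657, -0.0234,  0.089 ]), array([ 0.5677, -0.0594,  0.089 ])] bench [] 31.175
```

View pics/w8.png

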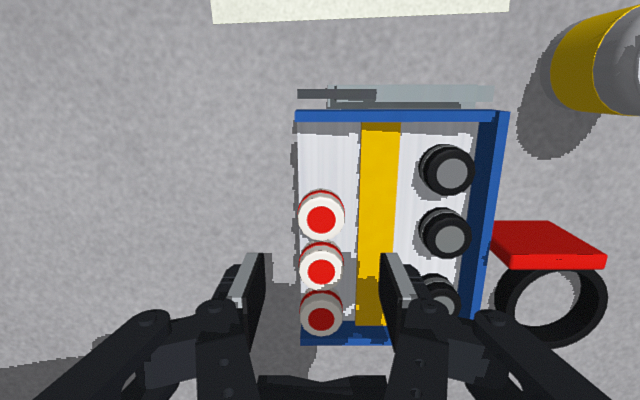

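Three knobs stand in the front row at (321,218), (321,271) and (321,318). The red handle is at (550,240). Next is the fourth knob, then I'll measure the cup and handle.

```bash
python3 - <<'E'
from h import *
if pick(np.array((.6046,.3182))):place(.054)
r.reach([.62,.0,.25],QK)
v=snap('wrist','w9');print('tray',seen(v,.089))
r.reach([.66,-.12,.25],QK);v=snap('wrist')
b,P=lay(v,'red',.112,.122);print('handle',rect(P),np.median(P[:,2]));
v=snap('scene');C=cloud(v);print([ (np.round(C[b].mean(0),3).tolist(),int(s[4])) for b,s,c in blobs(mask(v,'red'),4) if c[1]>150])
r.reach([.40,.22,.25],QK);v=snap('wrist')
b,P=lay(v,'orange',.08,.09);print('cup',rect(P));print('bench',seen(v,.022),r.read_state()['time_s'])
E
```

```text
at [0.6042 0.318  0.022 ] grip 0.028383113060998118 39.46738421916962
w 0.028339894538422398 hit True 0.07185282626573374
tray [array([0.5611, 0.0488, 0.089 ]), array([0.5625, 0.018 , 0.089 ]), array([ 0.5659, -0.0118,  0.089 ]), array([ 0.5766, -0.04  ,  0.089 ])]
handle (array([0.69607184, 0.00554108]), np.float64(-1.507563311781248), (53.40585708618164, 9.688912391662598)) 0.1170710421516726
[([0.478, -0.298, 0.059], 4), ([0.565, 0.018, 0.09], 13), ([0.563, 0.047, 0.09], 13), ([0.665, -0.026, 0.196], 12), ([0.577, 0.016, 0.078], 22), ([0.579, -0.04, 0.089], 12), ([0.593, -0.037, 0.079], 6), ([0.669, -0.629, 0.162], 43), ([0.713, 0.003, 0.112], 91), ([0.697, -0.639, 0.137], 27)]
cup (array([0.39217746, 0.29594058]), np.float64(-0.025808827282012402), (132.1007080078125, 11.496017456054688))
bench [] 40.6833
```

All four knobs are upright in the front row, though they've been nudged together into contact, most likely by the expected knock. The handle measurement moves the tray's centre line by +2.6 mm in y. Next is the cup.

```bash
cat >> h.py <<'E'
EDGE=EDGE+np.array([0,.0026]);ZG=.057
def cupgrab(c,yaw,zb=0.):
    q=quat(yaw+np.pi/2);command_gripper(.040,80);r.reach([c[0],c[1],.13+zb],q)
    h=r.move_straight([c[0],c[1],ZG+zb],speed=.1,max_force=12);command_gripper(.004,80)
    s=r.read_state();print('cup grip',h,s['grip_width'],s['grip_force'],s['eef_pos'])
E
python3 - <<'E'
from h import *
c=np.array([.3932,.3168]);cupgrab(c,-.028)
r.move_straight([*c,ZG+.04],speed=.1)
q=quat(TY+np.pi/2)
a=frame(EDGE,TY,(-.125,0));g=frame(EDGE,TY,(-.062,0))
m=(c+a)/2;r.move_straight([*a,ZG+.04],q,speed=.2)
s=r.read_state();print(s['grip_width'],s['grip_force'],s['contact_force'])
snap('wrist','w10');v=snap('scene','s10');C=cloud(v);M=mask(v,'orange')
print(s['time_s'])
E
```

```text
cup grip False 0.010357833030923302 79.23578023910522 [0.39355146 0.31705946 0.05783552]
0.010593169147451575 78.14583420753479 [-0.4949011   0.67541237 -2.30504583]
45.2083
```

View pics/w10.png

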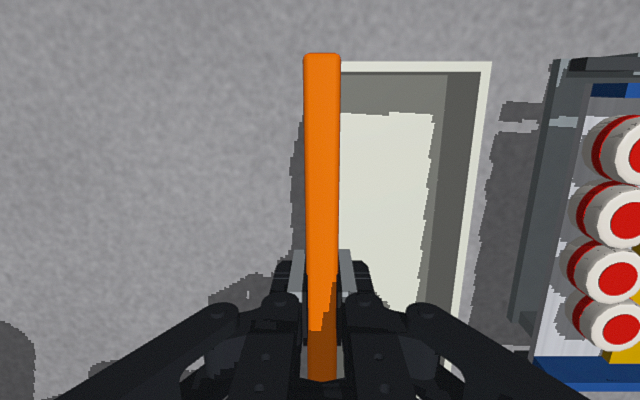

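The cup hangs squarely from its orange wall at (321,200), with the tray row to its right. I'll lower it, slide it under the edge and release it.

```bash
python3 - <<'E'
from h import *
a=frame(EDGE,TY,(-.125,0));g=frame(EDGE,TY,(-.062,0))
print(r.move_straight([*a,ZG+.006],speed=.12,max_force=10))
print(r.move_straight([*g,ZG+.006],speed=.08,max_force=10))
print(r.move_straight([*g,ZG-.001],speed=.03,max_force=5),r.read_state()['eef_pos'])
command_gripper(.035);r.move_straight([*g,.16],speed=.2)
u=frame(EDGE,TY,(-.06,-.03));r.reach([*u,.3],quat(TY));v=snap('wrist','w11')
b,P=lay(v,'orange',.08,.09);c,y,sz=rect(P);d=c-EDGE;k,s=np.cos(TY),np.sin(TY)
print('grip rel edge',k*d[0]+s*d[1],-s*d[0]+k*d[1],'yaw',y-TY,sz,'tray',seen(v,.089),r.read_state()['time_s'])
E
```

```text
False
False
True [ 0.48757085 -0.00757098  0.05782254]
grip rel edge -0.06218472185666915 -3.324824227445922e-05 yaw -0.0024657037827403513 (173.95382690429688, 11.670403480529785) tray [array([ 0.5768, -0.04  ,  0.089 ]), array([ 0.5662, -0.0119,  0.089 ]), array([0.5613, 0.0489, 0.089 ]), array([0.5628, 0.018 , 0.089 ])] 49.3667
```

View pics/w11.png

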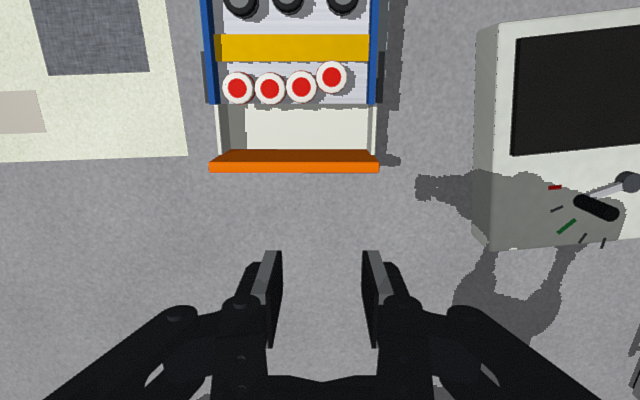

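The cup stands at (294,160), aligned under the front edge: 62.2 mm in front, y offset 0, and the row is intact. Now I'll lift the handle.

```bash
cat >> h.py <<'E'
def hpose(th,rx=.154,rz=.020,q0=None):
    x=rx*np.cos(th)-rz*np.sin(th);z=.062+rx*np.sin(th)+rz*np.cos(th)
    ax=np.array([np.sin(TY),-np.cos(TY),0])
    return np.r_[frame(EDGE,TY,(x,0)),z],(Ro.from_rotvec(ax*th)*Ro.from_quat(quat(TY))).as_quat()
def tilt(a,b,speed=.045):
    n=max(1,int(np.ceil(abs(b-a)/4)))
    for t in np.linspace(a,b,n+1)[1:]:
        p,q=hpose(np.radians(t));r.move_straight(p,q,speed=speed)
        if r.read_state()['grip_width']<.005: print('lost at',t);return
def traylook():
    v=snap('scene');C=cloud(v)
    return v,[(np.round(C[b].mean(0),3).tolist(),int(s[4])) for b,s,c in blobs(mask(v,'red'),4) if 150<c[1]<245 and 290<c[0]<420]
E
python3 - <<'E'
from h import *
print([r.solve_ik(*hpose(np.radians(t))) is not None for t in (0,15,30,38)])
p,q=hpose(0);command_gripper(.04,70);r.reach([p[0],p[1],.18],q)
print(r.move_straight(p,speed=.1,max_force=10));command_gripper(.003,70);s=r.read_state();print(s['grip_width'],s['grip_force'],s['eef_pos'])
tilt(0,24);r.hold(.6);v,k=traylook();print(k,r.read_state()['grip_width'])
tilt(24,33);r.hold(1);s=r.read_state();print(s['grip_width'],s['grip_force'],s['contact_force'],s['time_s'])
snap('scene','s12');v=load('s12');cv2.imwrite('pics/c12.png',cv2.resize(v['p'][130:270,260:440,::-1],None,fx=4,fy=4,interpolation=cv2.INTER_CUBIC))
E
```

```text
[True, True, True, True]
False
0.009237106260369459 68.90549182891846 [0.70342009 0.00567069 0.08281897]
[([0.703, 0.002, 0.171], 66)] 0.009102726968567995
0.008958871220672815 68.44970226287842 [ 3.27135557 -5.10140639  1.22911485] 57.075
```

View pics/c12.png

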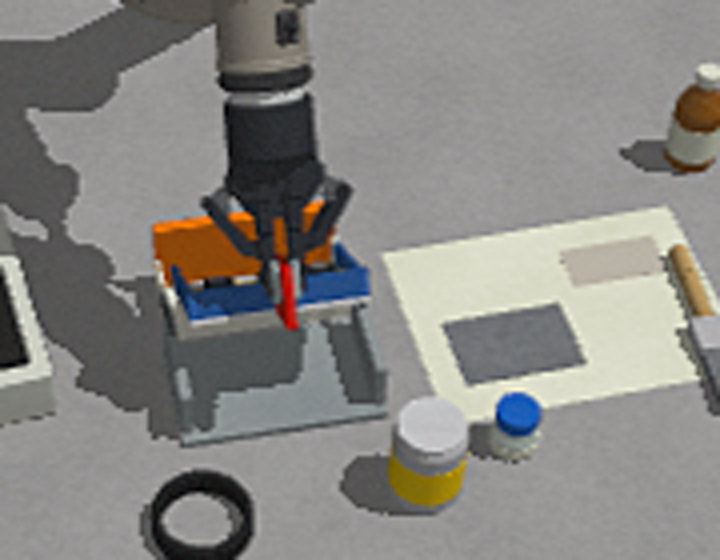

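The crop shows the tray tilted, with the handle held at (287,300), but it hides the front row. I'll let the tray down and look.

```bash
python3 - <<'E'
from h import *
tilt(33,0,.05);s=r.read_state();print(s['grip_width'],s['eef_pos'],s['contact_force'])
command_gripper(.03);p,q=hpose(0);r.move_straight([p[0],p[1],.18],speed=.15)
u=frame(EDGE,TY,(-.03,0));r.reach([*u,.28],quat(TY));v=snap('wrist','w13')
for k in knobs(v,.026):print(k)
b,P=lay(v,'orange',.08,.09);print(rect(P));b,P=lay(v,'yellow',.06,.085);print('lip',rect(P),np.median(P[:,2]),r.read_state()['time_s'])
E
```

```text
0.009379629003897582 [0.70341464 0.00567449 0.08272177] [-0.13763759 -2.93474433  5.29261939]
(array([0.5263, 0.0168, 0.026 ]), 0.033, 336, np.float64(10.12))
(array([ 0.5275, -0.0538,  0.026 ]), 0.032, 106, np.float64(3.71))
(array([ 0.4656, -0.3254,  0.026 ]), 0.061, 55, np.float64(2.8))
(array([ 0.48792981, -0.00725335]), np.float64(0.06089521314618217), (173.5784912109375, 11.409337043762207))
lip (array([ 0.60170325, -0.0025379 ]), np.float64(0.06084880756418754), (142.8026580810547, 23.12119483947754)) 0.07337228810944746 62.3083
```

View pics/w13.png

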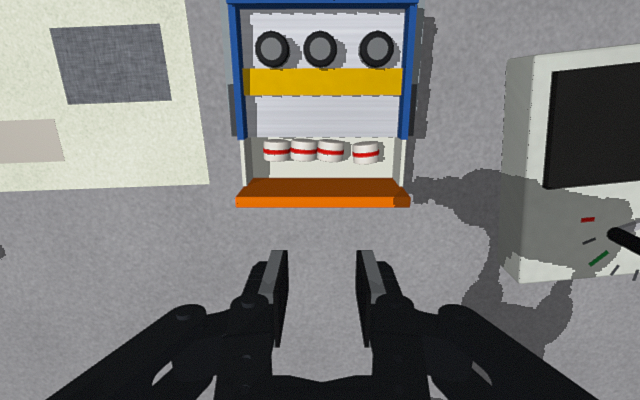

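All four knobs are in the cup at (277–365,150), the stock is still behind the lip, and the tray is level. I'll carry the cup to the shaker.

```bash
python3 - <<'E'
from h import *
c=np.array([.4879,-.0073]);cupgrab(c,.061);command_gripper(.004,110)
r.move_straight([*c,ZG+.006],speed=.04)
a=frame(c,TY,(-.07,0));r.move_straight([*a,ZG+.006],speed=.08)
r.move_straight([*a,ZG+.15],speed=.15);s=r.read_state();print(s['grip_width'],s['grip_force'],s['eef_pos'],s['contact_force'])
t=frame(PL,PY,(-.032,0));q=quat(PY+np.pi/2)
r.move_straight([*t,ZG+.15],q,speed=.15)
s=r.read_state();print(s['grip_width'],s['grip_force'],s['contact_force'],s['time_s']);v=snap('wrist','w14')
b,P=lay(v,'orange',.22,.25);print(rect(P),np.median(P[:,2]),t,PY)
E
```

```text
cup grip False 0.010796263565079478 79.02142882347107 [ 0.48829815 -0.0073448   0.0578061 ]
0.010405671657428148 107.34512686729431 [ 0.41747811 -0.011507    0.2062171 ] [-1.66315741  0.4064066  -3.20199605]
0.009900292051547055 107.35169649124146 [ 0.56093401  0.46752942 -2.78486323] 70.4
(array([ 0.54926855, -0.31562439]), np.float64(0.16482829960815695), (124.80599212646484, 11.668305397033691)) 0.23453694846630407 [ 0.55393672 -0.3410687 ] 0.1654
```

View pics/w14.png

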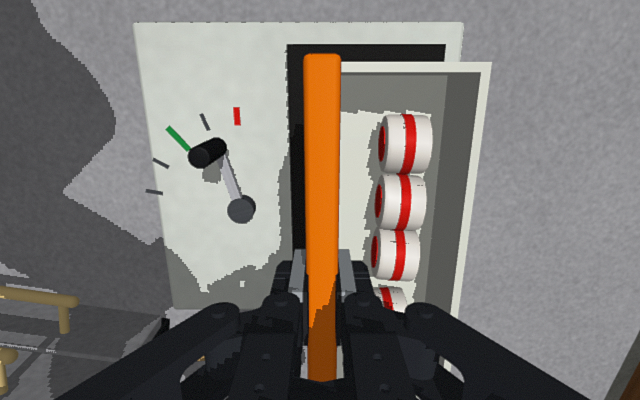

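The cup is held square with no slip and all four knobs are inside. I'll lower it onto the plate.

```bash
python3 - <<'E'
from h import *
t=frame(PL,PY,(-.032,0))
r.move_straight([*t,ZG+.08],speed=.1,max_force=12);print(r.move_straight([*t,ZG+.0695],speed=.03,max_force=5),r.read_state()['eef_pos'])
command_gripper(.035);r.move_straight([*t,.23],speed=.15)
u=frame(PL,PY,(-.10,0.02));r.reach([*u,.36],quat(PY));v=snap('wrist','w15')
b,P=lay(v,'orange',.145,.165);c,y,sz=rect(P);d=c-PL;k,s=np.cos(PY),np.sin(PY)
print('grip rel plate',k*d[0]+s*d[1],-s*d[0]+k*d[1],'yaw',y-PY,sz,np.median(P[:,2]),np.std(P[:,2]))
C=cloud(v);m=mask(v,'black')&(abs(C[...,2]-.116)<.01);b=max(blobs(m,5),key=lambda t:t[1][4]);kn=C[b[0]].mean(0)
pv=frame(PL,PY,(-.1,-.02));e=kn[:2]-pv;ex=k*e[0]+s*e[1];ey=-s*e[0]+k*e[1];print('knob',kn,b[1],np.hypot(ex,ey),np.degrees(np.arctan2(-ex,ey)))
m=mask(v,'green')&(abs(C[...,2]-.062)<.01);g=C[m].mean(0)[:2]-pv;gx=k*g[0]+s*g[1];gy=-s*g[0]+k*g[1];print('green',np.degrees(np.arctan2(-gx,gy)),np.hypot(gx,gy))
m=mask(v,'red')&(abs(C[...,2]-.062)<.006)&(C[...,0]<.53);g=C[m].mean(0)[:2]-pv;gx=k*g[0]+s*g[1];gy=-s*g[0]+k*g[1];print('red',np.degrees(np.arctan2(-gx,gy)),r.read_state()['time_s'])
E
```

```text
True [ 0.55420569 -0.34134332  0.12793243]
grip rel plate -0.0326207526211902 7.212770589846897e-05 yaw 4.803383857521215e-05 (175.28079223632812, 10.959342956542969) 0.1552425330042457 0.0008051690868833766
knob [ 0.40890984 -0.63746984  0.11617678] [483 246 157  31 954] 0.2776325492145852 153.50689000408732
green 39.818573870007825 0.07670394722334926
red -0.06449662383431902 74.2667
```

View pics/w15.png

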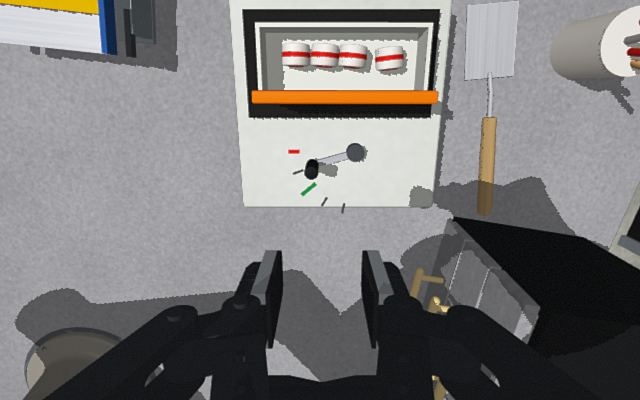

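The cup is centred within 0.6 mm and square, with the knobs inside. The ticks check out (green 39.8°, red −0.1°). The lever knob is at (311,168). I'll grip it and turn it.

```bash
cat >> h.py <<'E'
PV=frame(PL,PY,(-.1,-.02))
def lever(v):
    C=cloud(v);m=(v['p'].max(2)<70)&(abs(C[...,2]-.116)<.006)&(np.hypot(C[...,0]-PV[0],C[...,1]-PV[1])<.075)
    b=max(blobs(m,5),key=lambda t:t[1][4]);P=C[b[0]];kn=(P.min(0)+P.max(0))/2
    e=kn[:2]-PV;k,s=np.cos(PY),np.sin(PY);ex=k*e[0]+s*e[1];ey=-s*e[0]+k*e[1]
    print('lever',kn,int(b[1][4]),np.hypot(ex,ey),np.degrees(np.arctan2(-ex,ey)));return np.arctan2(-ex,ey)
def lpose(ph,z): return [*frame(PV,PY,(-.055*np.sin(ph),.055*np.cos(ph))),z],quat(PY+np.pi/2+ph)
E
python3 - <<'E'
from h import *
v=snap('wrist');ph=lever(v)
print([r.solve_ik(*lpose(np.radians(d),.088)) is not None for d in (17,30,40)])
command_gripper(.034,30);p,q=lpose(ph,.16);r.reach(p,q);print(r.move_straight(lpose(ph,.088)[0],speed=.08,max_force=8))
command_gripper(.008,30);s=r.read_state();print(s['grip_width'],s['grip_force'])
E
```

```text
lever [ 0.46730471 -0.32190801  0.11437044] 137 0.05505123723152519 15.050267800984471
[True, True, True]
False
0.01506464870268274 29.22101229429245
```

```bash
python3 - <<'E'
from h import *
for d in np.linspace(15,40,6)[1:]:
    p,q=lpose(np.radians(d),.088);r.move_straight(p,q,speed=.04)
s=r.read_state();print(s['grip_width'],s['contact_force'])
command_gripper(.034);r.move_straight(lpose(np.radians(40),.18)[0],speed=.12)
u=frame(PL,PY,(-.10,0.02));r.reach([*u,.36],quat(PY));v=snap('wrist','w16');lever(v)
b,P=lay(v,'orange',.145,.165);c,y,sz=rect(P);print(c,y-PY,[k for k in knobs(v,.1) if k[0][0]>.5])
snap('scene','s16');print(r.read_state()['time_s'])
E
```

```text
0.014834686454541973 [-0.98104045 -0.08054041  6.90929656]
lever [ 0.44927795 -0.3357191   0.11453323] 133 0.05465213912925652 38.94058998242725
[ 0.55324054 -0.34094836] -0.0004796382419103573 [(array([ 0.6476, -0.6362,  0.1   ]), 0.101, 95, np.float64(1.62)), (array([ 0.5915, -0.3161,  0.1   ]), 0.103, 397, np.float64(9.44)), (array([ 0.5998, -0.3837,  0.1   ]), 0.102, 130, np.float64(3.5))]
82.1583
```

View pics/w16.png

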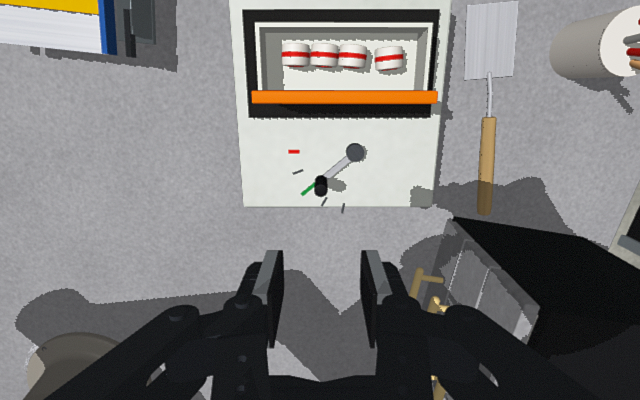

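View pics/s16.png

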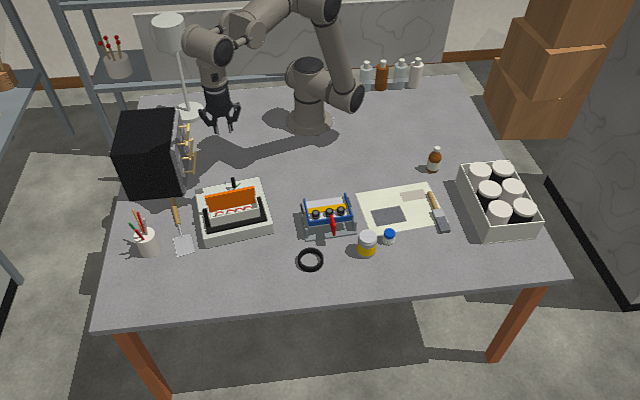

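The lever is on the green tick at (310,187), measured at about 39°. The cup with its four knobs is centred on the plate, the stock is in the tray, and the bystanders are where they were. Handing in.

```bash
python3 -c "
from workcell import r
print(r.finish_job())"
```

```text
the job is handed in; nothing more can be done
None
```

Handed in at about 82 s: all four knobs are in the cup, centred and square on the shaker plate, the tray is level with the stock still behind the lip, and the lever was then turned to the green mark (about 39° by camera).

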